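# Seat the reference probe in the dry-block heater and set its depth ring

## Task

Take the blue-headed cordless temperature probe from the rack and push it gently through the spring clip in the small thermometer well of the dry-block heater, upright, until its tip stands on the bottom of the well: the depth is not marked, so go by feel. Then slide its orange depth ring down the stem until it lies on the block, so that the depth stays marked, and let go with the probe still standing on the bottom. Never press the tip on the bottom with more than 20 N or the ring on the block with more than 30 N, and leave everything else where it is.

Things in the scene. Friction and masses are not known exactly. Their poses are not given: they have to be found in the camera images.
- probe: Cordless reference probe, 120 mm long, about 70 g, upright in the rack at the start. Origin at its rounded lower tip, +z up its axis. Steel stem 8 mm in diameter with a hemispherical tip, 0 to 82 mm; blue head 16 mm in diameter, 82 to 120 mm (white disc on top): the place to grip, clear of the ring below it. Carries the orange depth ring.
- probe_tip (a point): The lowest point of the probe's tip (the probe's origin).
- probe_head (a point): On the probe's axis, in the middle of the blue head, 101 mm above the tip; the head ends 19 mm above and below this point.
- ring_foot (a point): Centre of the underside of the orange depth ring, 32 mm in diameter, 8 mm thick. It slides on the stem with about 3 N of friction and stays where left; at the start it is 0 to 4 mm below the head (underside 69 to 73 mm above the tip). It stands out 8 mm all round beyond the head: fingers straddling the head can push on its top face, or pinch its rim.
- rack: Fixed blue plastic rack, 62 x 190 x 55 mm high, origin at the centre of its underside, z up. Along its y axis a row of three upright holes, 10 mm wide and 45 mm deep, at y = -60, 0 and +60 mm; the three rods stand in them in any order. Fingers that close along the rack's x axis stay clear of the neighbours.
- heater: Fixed dry-block heater: cream housing 250 (x) x 200 (y) x 86 mm, origin at the centre of its underside, z up, display towards -x. Aluminium block (146 x 136 mm, centred at x = +22) with its flat face 97 mm above the bench. Thermometer well at x = -30, y = 0 mm; wells with capped tubes (caps 16 mm wide, 14 mm above the face) at x = +65, y = -40, 0, +40; empty 13 mm tube wells beside them at x = +30.
- well: The thermometer well, origin at the centre of its mouth, in the plane of the block's face, z up: a small black-ringed upright blind bore, 10 mm wide, on the display side of the block, away from the tubes; the face is free for 60 mm to either y side. Its firm bottom lies 48 to 62 mm down, differently each time, and can only be felt.
- well_clip (a point): Centre of the spring clip in the thermometer well, 14 mm below the mouth: two sprung steel balls on the heater's y sides, 2 mm proud of the bore wall. Pushing the tip past them takes a short peak of 5 to 13 N; after that the stem drags with 2 to 8 N and does not sink by itself. The last 3 mm press in a light sprung contact foot (up to 2.5 N more), then the force climbs steeply.
- spare_probe: Bystander in the rack: a probe of the same shape and size with a grey head and no ring. Origin at its tip, z up.
- glass_rod: Bystander in the rack: green glass stirring rod, 7.6 mm in diameter, 149 mm long. Origin at its lower end, z up.
- tube0: Bystander: sample tube with a yellow cap in a well of the heater's block; origin at the centre of the cap's underside, level with the block's face; cap 16 mm in diameter, 14 mm high.
- tube1: Bystander: sample tube with a red cap in a well of the heater's block; origin at the centre of the cap's underside, level with the block's face; cap 16 mm in diameter, 14 mm high.
- tube2: Bystander: sample tube with a green cap in a well of the heater's block; origin at the centre of the cap's underside, level with the block's face; cap 16 mm in diameter, 14 mm high.
- reagent: Bystander: amber reagent bottle with a green cap, 60 mm in diameter, 130 mm high; origin at the centre of its underside.
- tip_box: Bystander: blue pipette-tip box with a clear lid, 87 x 122 x 68 mm; origin at the centre of its underside.
- forceps: Bystander: steel forceps lying flat, 120 mm long along its y axis, 18 mm wide, 8 mm thick; origin in the middle, on the bench.

How it is judged:
On the way, in this order (a step that is already met when the one before it is completed fails the run):
1. the blue-headed probe is lifted clear of the rack (its tip more than 80 mm above the bench) (height (world z) of probe_tip above 0.08 m), for 0.1 s.
2. the probe stands in the thermometer well, upright, its tip pressing on the bottom of the well with more than 4 N, its ring not yet down (contact force between probe and well above 4 N and horizontal distance between probe_tip and well below 0.004 m and angle between probe's own z axis and vertical below 0.1 rad and z of ring_foot in the frame of well above 0.004 m), for 0.1 s.
At the end, for the whole second after the job is handed in: The probe stands upright (within 0.1 rad) in the thermometer well, within 4 mm of its axis, its tip on the bottom (within about 1.5 mm: the sprung foot under it holds more than 1 N); the underside of the depth ring is within 2 mm of the block's face; all is released and at rest (contact force between probe and well above 1 N and horizontal distance between probe_tip and well below 0.004 m and angle between probe's own z axis and vertical below 0.1 rad and z of ring_foot in the frame of well between -0.003 and 0.002 m and linear speed of probe below 0.02 m/s); the robot touches nothing.
It fails at once if the probe's tip is pressed on the bottom of the well with more than 20 N (contact force between probe and well above 20 N).
It fails at once if the depth ring is pressed on the heater with more than 30 N (contact force between depth_ring and heater above 30 N).
It fails at once if another thing (the grey-headed probe, the glass rod, a sample tube, the bottle, the tip box, the forceps) is shifted by more than 20 mm (distance of any of spare_probe, glass_rod, tube0, tube1, tube2, reagent, tip_box, forceps from where it was at the start of the episode above 0.02 m).
It also fails if it takes over 56 s, if anything falls off the work surface, if the arm or the gripper's body presses on something with over 40 N, if the wrist force passes 120 N, or if a joint passes its speed limit or range.

## Robot

A 7-joint arm with a two-finger parallel gripper is mounted at the origin on the work surface. World frame = base frame: x ahead of the robot, y to its left, z up, the work surface at z = 0. Lengths are in m, angles in rad, forces in N, time in s.
With the tool pointing down it reaches from about 0.425 to 0.875 m from the base axis. Payload 8.4 kg.
Tool frame: the origin (TCP) lies between the finger pads; the fingertips stand robot.tip_extent ahead of it and the grasp point (between the pads) lies 8 mm behind it (robot.tip_extent is the distance from the TCP to the fingertips, in m); y points along the fingers, x is the direction in which the jaws open and shut, and the axes are right-handed (so a half turn about y gives the same grasp; the last joint's range is limited). The gripper opens to 85 mm and grips with 20 to 120 N. Pads are 22 mm wide; open, the fingers measure 114 mm over their backs; the gripper's body (76 mm by 85 mm) begins 54 mm behind the grasp point. The pads swing forward as they close: fully open they stand 13 mm farther back than shut.
Start: joints at [-0.099, 0.333, 0.04, 1.465, -0.013, 1.343, -0.059], TCP at [0.65, -0, 0.242] pointing down, gripper open.
Joint ranges: [-2.58, 2.58], [-0.38, 2.09], [-1.3, 1.39], [0.25, 2.4], [-1.5, 4.64], [0.08, 2.09], [-2.65, 2.65]. Speed limits (rad/s): [2.22, 2.22, 2.79, 2.79, 3.14, 3.14, 3.14].

## Interface

Orientations are given as a rotation vector (axis times angle).
In Python, from plant import robot, fingers, ik, optics, sign_off gives the robot as it stands. Calls block until the motion is done:
- robot.move_to(position, orientation): joint-space move of the TCP to a pose.
- robot.line_to(position, ori=None, speed=0.15, contact_N=None): straight line of the TCP; ori=None keeps the orientation; speed is the mean speed in m/s. With contact_N (N) it stops when the force on the tool has changed by that much, and returns True; else False.
- robot.move_joints(angles): joint-space move.
- fingers.move_gripper(opening, f_grip=None): finger opening in m; f_grip is the grip in N (None keeps the last); returns when the fingers have stopped.
- robot.dwell(seconds).
- ik(position, orientation): joint angles nearest the present ones, or None.
- optics.grab_frame(name): name is "scene" or "side" or "wrist"; returns a dict with "img" (400x640x3 uint8, red, green, blue), "depth" (400x640 float32, m along the optical axis (not along the pixel's ray), 0 where there is no reading), "fx", "fy", "cx", "cy" (pixels), "R" (3x3) and "t" (3): a world point X has camera coordinates R X + t; the wrist camera has in their place "T_tool_cam" (4x4, takes a point from camera to tool coordinates, whose origin is the TCP and whose axes are the tool frame's). Camera axes: x right, y down, z forward; pixel columns grow to the right and rows downward; lengths in m; the calibration is good to about 2 mm. A picture is of the moment at which its call begins: read the wrist's pose just before it.
A pose or a line that the arm cannot do raises robot.MotionError and nothing moves.
- sign_off(): hands the job in, once; it reports no verdict.
Trained networks look in a picture, given as the dict that the camera call returned (one of the last four; its "shot" number tells which), for a name from the list of things; names that differ only in an ending like _2 or _b are one class to them, and where a whole thing is asked for, a point or a joint stands for the part that bears it (a point fixed in the world has none). Each returns a list of dicts, best first, with "score" (0 to 1); they miss things now and then, are a little off and sometimes report something else, mostly with a low value. They report only what shows in the picture. A call takes as long as a camera call.
- optics.masks_of(name, picture): "region" (400x640 bool, what is visible of it) and "point" ([row, column] in pixels, amid what is visible of it).
Readings, each from a call of its own:
- robot.current_time_s(): time.
- robot.current_joints(): joint angles.
- robot.current_qd(): joint speeds.
- robot.current_joint_torque(): joint torques, N m.
- robot.current_tool_pos(): TCP position.
- robot.current_tcp_rot(): TCP orientation.
- robot.current_ft_force(): force on the tool from outside, world axes, zero at the start.
- robot.current_torque(): the same for the moment, N m.
- robot.current_grip_width(): finger opening in m.
Only numpy, scipy, OpenCV 4.12 (cv2) and the standard library are available. Lean on these libraries where they do the work, as an engineer would, in place of code of your own. Each camera call takes 0.05 s, during which the arm holds its last target. There are 200 camera calls.

## Working session

There is one attempt and no reset: what is moved stays moved. The work goes in short steps, each a Python script; the robot and the scene stay as the last script left them, time stands still between calls to the robot, and variables do not carry over. Pictures are saved under pics/ and viewed, about 8 in all and at most 12, crops included, and the job is handed in when it is done.

```bash
ls; mkdir -p pics
cat > h.py <<'E'
import numpy as np, cv2
from plant import robot, fingers, ik, optics, sign_off
from scipy.spatial.transform import Rotation as Rn
def cam(f):
    "camera->world R,t"
    if 'R' in f: return np.array(f['R']).T, -np.array(f['R']).T@np.array(f['t'])
    T=np.array(f['T_tool_cam']); Rw=Rn.from_rotvec(f['rot']).as_matrix()
    return Rw@T[:3,:3], Rw@T[:3,3]+f['pos']
def grab(n):
    p,r=np.array(robot.current_tool_pos()),np.array(robot.current_tcp_rot())
    f=optics.grab_frame(n); f['pos']=p; f['rot']=r; return f
def cloud(f):
    R,t=cam(f); z=f['depth']; v,u=np.indices(z.shape)
    P=np.stack([(u-f['cx'])/f['fx']*z,(v-f['cy'])/f['fy']*z,z],-1)
    return P@R.T+t
def onplane(f,uv,z):
    R,t=cam(f); d=R@np.array([(uv[0]-f['cx'])/f['fx'],(uv[1]-f['cy'])/f['fy'],1]); return t+d*(z-t[2])/d[2]
def proj(f,X):
    R,t=cam(f); c=R.T@(np.array(X)-t); return c[0]/c[2]*f['fx']+f['cx'],c[1]/c[2]*f['fy']+f['cy']
def save(n,im): cv2.imwrite('pics/'+n,cv2.cvtColor(im,cv2.COLOR_RGB2BGR))
E
cat > a.py <<'E'
from h import *
print(robot.tip_extent,robot.current_tcp_rot(),robot.current_time_s())
for c in ['scene','side']:
    f=grab(c); save(c+'0.png',f['img']); P=cloud(f)
    print(c,cam(f)[1])
    for n in ['probe','probe_head','ring_foot','rack','heater','well','spare_probe','glass_rod','tube0','tube1','tube2']:
        for d in optics.masks_of(n,f)[:2]:
            m=d['region']&(f['depth']>0); q=P[m]
            print(n,round(d['score'],2),d['point'],m.sum(),np.round(np.median(q,0),3) if len(q) else '',np.round(q.min(0),3) if len(q) else '',np.round(q.max(0),3) if len(q) else '')
E
python3 a.py
```

```text
pics
0.011 [-1.57092694e+00  1.30892883e-03  1.27493287e-03] 0.0
scene [1.45443715 0.13994648 1.32387772]
probe 0.45 [181.7, 202.7] 105 [ 0.496 -0.345  0.093] [ 0.396 -0.402 -0.001] [ 0.509 -0.33   0.136]
probe_head 0.59 [181.5, 202.1] 70 [ 0.497 -0.345  0.1  ] [ 0.478 -0.36   0.083] [ 0.509 -0.336  0.136]
ring_foot 0.45 [182.3, 202.8] 81 [ 0.497 -0.344  0.094] [ 0.478 -0.36   0.053] [ 0.509 -0.33   0.131]
rack 0.91 [191.0, 224.1] 1224 [ 0.498 -0.28   0.053] [ 0.399 -0.41  -0.004] [ 0.53  -0.189  0.087]
rack 0.5 [180.2, 206.5] 91 [ 0.496 -0.345  0.094] [ 0.396 -0.402  0.001] [ 0.509 -0.33   0.136]
heater 0.92 [225.0, 334.6] 4581 [0.633 0.104 0.089] [ 0.385 -0.015 -0.003] [0.747 0.233 0.307]
spare_probe 0.44 [177.4, 220.4] 40 [ 0.486 -0.284  0.11 ] [ 0.479 -0.29   0.068] [ 0.492 -0.279  0.134]
spare_probe 0.43 [250.7, 187.2] 1257 [ 0.758 -0.348  0.068] [ 0.699 -0.447 -0.002] [ 0.818 -0.292  0.079]
glass_rod 0.4 [227.2, 330.9] 4485 [0.632 0.103 0.089] [ 0.385 -0.015 -0.002] [0.747 0.229 0.115]
side [ 0.31355857 -0.67227572  0.8236084 ]
probe 0.61 [357.1, 346.8] 224 [ 0.491 -0.35   0.09
[... 242 characters left out ...]
32]
ring_foot 0.57 [217.0, 317.1] 5869 [0.577 0.055 0.085] [ 0.451 -0.032 -0.003] [0.792 0.278 0.247]
rack 0.81 [352.1, 328.4] 2711 [ 0.475 -0.3    0.054] [ 0.436 -0.384 -0.001] [ 0.546 -0.156  0.128]
heater 0.55 [219.2, 314.4] 5829 [0.578 0.054 0.085] [ 0.452 -0.032 -0.005] [0.77  0.267 0.254]
spare_probe 0.43 [326.5, 327.2] 113 [ 0.481 -0.289  0.118] [ 0.475 -0.294  0.055] [ 0.488 -0.278  0.131]
tube0 0.71 [350.0, 328.7] 2797 [ 0.474 -0.301  0.054] [ 0.436 -0.384 -0.004] [ 0.546 -0.156  0.128]
tube1 0.71 [350.0, 328.7] 2797 [ 0.474 -0.301  0.054] [ 0.436 -0.384 -0.004] [ 0.546 -0.156  0.128]
tube2 0.71 [350.0, 328.7] 2797 [ 0.474 -0.301  0.054] [ 0.436 -0.384 -0.004] [ 0.546 -0.156  0.128]
```

View pics/scene0.png

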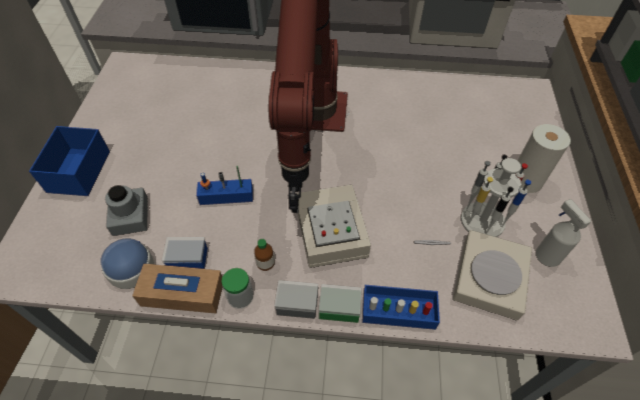

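View pics/side0.png

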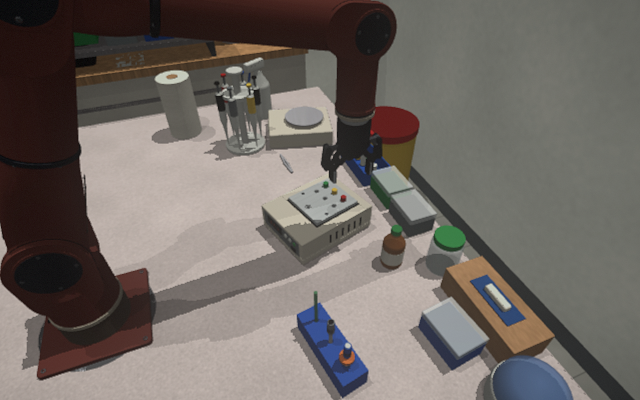

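The scene camera shows the blue-headed probe with the orange ring in the rack's left hole at about (203,182). The grey probe is in the middle and the glass rod on the right. The heater is at about (335,225), with the three caps on its far-x side. Next I'll take a close look over each with the wrist camera.

```bash
cat > b.py <<'E'
from h import *
def ori(y): return (Rn.from_euler('z',y)*Rn.from_euler('x',-np.pi/2)).as_rotvec()
ims=[]
for k,(p,y) in {'heat':((0.60,0.10,0.36),0),'rack':((0.49,-0.33,0.36),0.15)}.items():
    robot.move_to(p,ori(y)); f=grab('wrist'); P=cloud(f); np.savez(k+'.npz',**{a:f[a] for a in f if a!='shot'})
    ims.append(f['img']); print(k,cam(f)[1],robot.current_time_s())
    for n in (['heater','well','well_clip','tube0','tube1','tube2'] if k=='heat' else ['probe','probe_head','ring_foot','rack','spare_probe','glass_rod']):
        for d in optics.masks_of(n,f)[:2]:
            m=d['region']&(f['depth']>0); q=P[m]
            print(n,round(d['score'],2),np.round(d['point']),m.sum(),*( [np.round(g,3) for g in (np.median(q,0),q.min(0),q.max(0))] if len(q) else []))
save('wr.png',np.vstack([cv2.resize(i,(480,300)) for i in ims]))
E
python3 b.py
```

```text
heat [0.59902379 0.16687391 0.48959237] 1.9417
heater 0.65 [144. 318.] 34688 [0.597 0.112 0.086] [ 0.452 -0.033 -0.002] [0.742 0.232 0.111]
well_clip 0.83 [143. 316.] 35505 [0.598 0.112 0.086] [ 0.416 -0.069 -0.003] [0.775 0.245 0.112]
tube0 0.75 [136. 370.] 158 [0.658 0.122 0.11 ] [0.651 0.114 0.102] [0.665 0.128 0.112]
tube0 0.7 [ 98. 362.] 174 [0.646 0.16  0.11 ] [0.64  0.154 0.095] [0.656 0.167 0.113]
tube1 0.75 [136. 370.] 158 [0.658 0.122 0.11 ] [0.651 0.114 0.102] [0.665 0.128 0.112]
tube1 0.7 [ 98. 362.] 174 [0.646 0.16  0.11 ] [0.64  0.154 0.095] [0.656 0.167 0.113]
tube2 0.75 [136. 370.] 158 [0.658 0.122 0.11 ] [0.651 0.114 0.102] [0.665 0.128 0.112]
tube2 0.7 [ 98. 362.] 174 [0.646 0.16  0.11 ] [0.64  0.154 0.095] [0.656 0.167 0.113]
rack [ 0.47934218 -0.26138493  0.49089726] 3.925
probe 0.59 [167. 318.] 594 [ 0.491 -0.34   0.089] [ 0.476 -0.37   0.053] [ 0.511 -0.328  0.132]
probe_head 0.91 [166. 321.] 540 [ 0.491 -0.339  0.089] [ 0.476 -0.356  0.08 ] [ 0.507 -0.328  0.132]
ring_foot 0.52 [162. 320.] 340 [ 0.491 -0.338  0.088] [ 0.476 -0.362  0.053] [ 0.51  -0.328  0.128]
rack 0.63 [100. 318.] 7059 [ 0.479 -0.269  0.054] [ 0.434 -0.386 -0.004] [ 0.531 -0.187  0.159]
spare_probe 0.46 [117. 317.] 210 [ 0.481 -0.284  0.129] [ 0.472 -0.299  0.054] [ 0.489 -0.277  0.132]
glass_rod 0.53 [164. 318.] 561 [ 0.491 -0.339  0.089] [ 0.476 -0.357  0.055] [ 0.508 -0.328  0.132]
```

View pics/wr.png

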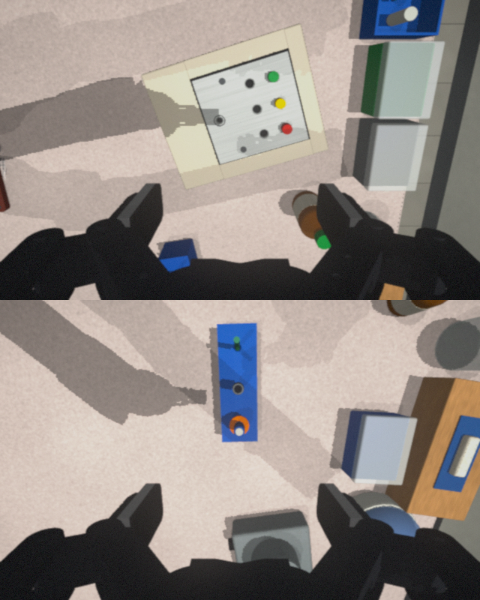

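The heater view shows the ringed well at full-res (292,160), on the line from the yellow cap through the middle empty well. The rack view shows the probe at about (318,168), with the grey probe and glass rod above it in a nearly y-aligned row. I'll fit these precisely.

```bash
cat > c.py <<'E'
from h import *
f=dict(np.load('rack.npz')); P=cloud(f); ok=f['depth']>0
x,y,z=P[...,0],P[...,1],P[...,2]
def disc(cx,cy,lo,hi,r=.014):
    m=ok&(z>lo)&(z<hi)&(np.hypot(x-cx,y-cy)<r); q=P[m]; return len(q),np.round(q.mean(0),4)
a=disc(.491,-.345,.122,.138); b=disc(.482,-.286,.122,.138); print('probe',a,'spare',b)
print('ring',disc(.491,-.345,.08,.095,.02))
m=ok&(abs(z-.055)<.004)&(x>.43)&(x<.55)&(y<-.15)&(y>-.42)
r=cv2.minAreaRect((P[m][:,:2]*1000).astype(np.float32)); print('rack rect',r)
f=dict(np.load('heat.npz')); P=cloud(f); ok=f['depth']>0; x,y,z=P[...,0],P[...,1],P[...,2]
for n,c in dict(yel=(.658,.122),grn=(.646,.16),red=(.67,.083)).items(): print(n,disc(*c,.106,.116))
m=ok&(abs(z-.086)<.004)&(x>.4)&(x<.8)&(y>-.06)&(y<.27)
print('housing',cv2.minAreaRect((P[m][:,:2]*1000).astype(np.float32)),'face z',np.median(z[ok&(z>.093)&(z<.1)]))
print('well px->',onplane(f,(292,160),.097))
save('crop.png',cv2.resize(f['img'][100:225,240:400],None,fx=4,fy=4,interpolation=cv2.INTER_CUBIC))
E
python3 c.py
```

```text
probe (177, array([ 0.4916, -0.3429,  0.129 ])) spare (186, array([ 0.4812, -0.2846,  0.1294]))
ring (330, array([ 0.4913, -0.3392,  0.0876]))
rack rect ((481.3390808105469, -284.78759765625), (62.10700225830078, 190.66763305664062), 10.247804641723633)
yel (165, array([0.6585, 0.121 , 0.1103]))
grn (175, array([0.647 , 0.159 , 0.1104]))
red (157, array([0.67  , 0.083 , 0.1102]))
housing ((596.7418823242188, 101.73377990722656), (250.0475616455078, 200.3217010498047), 16.830778121948242) face z 0.09637002931969121
well px-> [0.5675177  0.09388929 0.097     ]
```

View pics/crop.png

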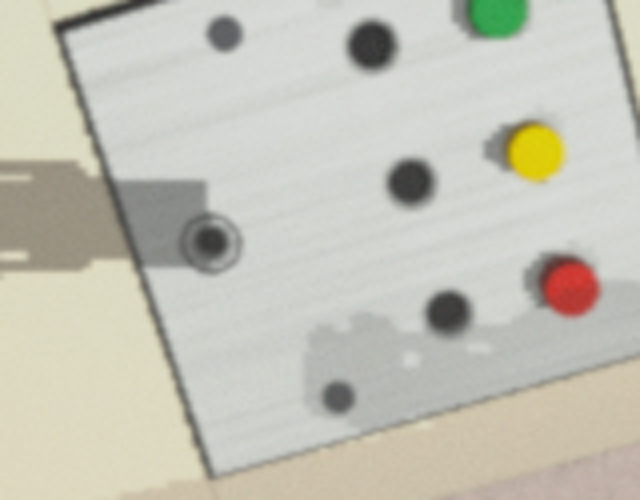

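```bash
cat >> h.py <<'E'
def ori(y): return (Rn.from_euler('z',y)*Rn.from_euler('x',-np.pi/2)).as_rotvec()
YH=np.radians(16.83); YW=YH-np.pi/2; W=np.array([.568,.0932,.097])
E
cat > d.py <<'E'
from h import *
p=[.4919,-.3436]; o=ori(np.radians(10.25))
fingers.move_gripper(.06,60)
robot.move_to(p+[.18],o); robot.line_to(p+[.106],speed=.08,contact_N=10) and print('contact!')
fingers.move_gripper(0.0,60); print('grip',robot.current_grip_width(),robot.current_tool_pos(),robot.current_ft_force())
robot.line_to(p+[.21],speed=.1); print(robot.current_grip_width(),robot.current_ft_force())
q=ik([W[0],W[1],.22],ori(YW)); print(q)
robot.line_to([.5,-.25,.25]) 
robot.move_to([W[0],W[1],.215],ori(YW))
f=grab('wrist'); save('held.png',f['img']); np.savez('held.npz',**{a:f[a] for a in f if a!='shot'})
print(robot.current_time_s(),f['fx'],f['cx'],f['cy'],'well px',proj(f,W),'tip px',proj(f,[W[0],W[1],.215-.096]),robot.current_tool_pos())
E
python3 d.py
```

```text
grip 0.014312762687424067 [ 0.49196126 -0.34374136  0.10630018] [-0.54628142  0.69740351  2.88238378]
0.014381127025779249 [-0.14241304  0.26573677 -0.76689683]
[-0.3162525   0.19506523  0.08758267  1.68611987 -0.01780185  1.2611825
 -1.50195542]
10.8 345.4796560871015 319.2751600959711 190.47875890295248 well px (np.float64(318.83654609791523), np.float64(187.3255139339748)) tip px (np.float64(318.8140536695119), np.float64(195.61642651201066)) [0.56817837 0.0922299  0.21499107]
```

View pics/held.png

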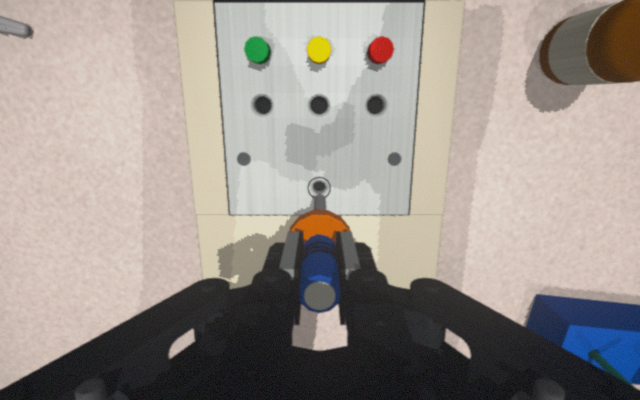

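The probe is held and the ring is on the stem. The well shows at (319,188), against a prediction of (318.8,187.3). I'll lower to just above the mouth and compare tip and well in one crop.

```bash
cat > e.py <<'E'
from h import *
robot.line_to([W[0],W[1],.199],ori(YW),speed=.05); robot.dwell(.3)
f=grab('wrist'); print(robot.current_time_s(),robot.current_tool_pos(),robot.current_tcp_rot()-ori(YW),'well',proj(f,W),'tip',proj(f,[*f['pos'][:2],.199-.0955]))
save('tip.png',cv2.resize(f['img'][155:255,260:380],None,fx=5,fy=5,interpolation=cv2.INTER_CUBIC))
g=grab('side'); print('side well',proj(g,W)); u,v=map(int,proj(g,W))
save('tips.png',cv2.resize(g['img'][v-60:v+40,u-60:u+60],None,fx=5,fy=5,interpolation=cv2.INTER_CUBIC))
E
python3 e.py
```

```text
11.6167 [0.56807716 0.09322536 0.19917509] [ 2.11636614e-04 -2.05860777e-04 -9.70298967e-05] well (np.float64(320.3525532757287), np.float64(193.49119480700864)) tip (np.float64(320.34641404398974), np.float64(195.9182245250378))
side well (np.float64(307.2608251365644), np.float64(206.55799949361506))
```

View pics/tip.png

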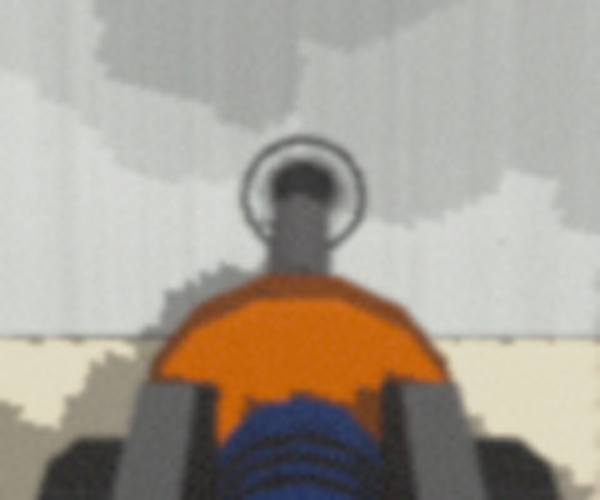

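View pics/tips.png

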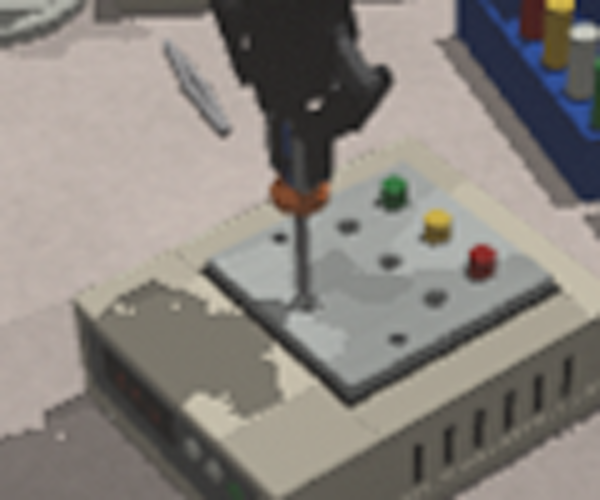

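The tip is over the well in both views, to about 0.5 mm. Now I'll descend by feel.

```bash
cat > g.py <<'E'
from h import *
T=.0957  # TCP above tip
F0=robot.current_ft_force(); 
def rep(s): print(s,'t',round(robot.current_time_s(),2),'depth',round((.097-(robot.current_tool_pos()[2]-T))*1000,2),'F',np.round(robot.current_ft_force()-F0,2),'w',round(robot.current_grip_width(),4),np.round(robot.current_tool_pos()[:2]-W[:2],4))
go=lambda d,v,c=None: robot.line_to([W[0],W[1],.097+T-d],speed=v,contact_N=c)
r=go(.008,.02,4); rep(('mouth',r))
if not r:
    for d in (.012,.016,.020,.026,.034,.042): r=go(d,.03,22); rep(('clip',r))
E
python3 g.py
```

```text
('mouth', False) t 12.53 depth 8.01 F [ 0.5  -0.55 -0.04] w 0.0147 [ 0. -0.]
('clip', False) t 12.82 depth 12.24 F [ 1.68 -1.25  0.69] w 0.0143 [-0.     -0.0001]
('clip', False) t 13.1 depth 16.27 F [ 0.81 -1.27 -1.32] w 0.0146 [-0.     -0.0001]
('clip', False) t 13.38 depth 20.44 F [ 1.03 -1.13 -1.27] w 0.0147 [-0.0001 -0.0001]
('clip', False) t 13.73 depth 26.61 F [ 1.11 -2.   -2.83] w 0.0144 [-0.0002 -0.0001]
('clip', False) t 14.15 depth 34.74 F [ 2.59 -0.5  -4.47] w 0.0147 [-0.0002 -0.0001]
('clip', False) t 14.57 depth 42.7 F [ 3.74 -1.52 -4.72] w 0.0146 [-0.0002 -0.0001]
```

```bash
cat > g2.py <<'E'
from h import *
robot.dwell(.4); print(robot.current_ft_force(),robot.current_torque(),robot.current_tool_pos())
for i in range(3): robot.dwell(.1); print(np.round(robot.current_ft_force(),2))
f=grab('wrist'); save('in.png',cv2.resize(f['img'][100:330,220:420],None,fx=2.5,fy=2.5))
E
python3 g2.py
```

```text
[ 3.97892145 -0.59673973 -4.76011561] [-0.26269277 -0.8350096  -0.03356943] [0.56787677 0.09310943 0.15056344]
[ 2.39 -1.57 -5.68]
[ 2.86 -1.54 -4.43]
[ 2.9  -1.28 -4.73]
```

View pics/in.png

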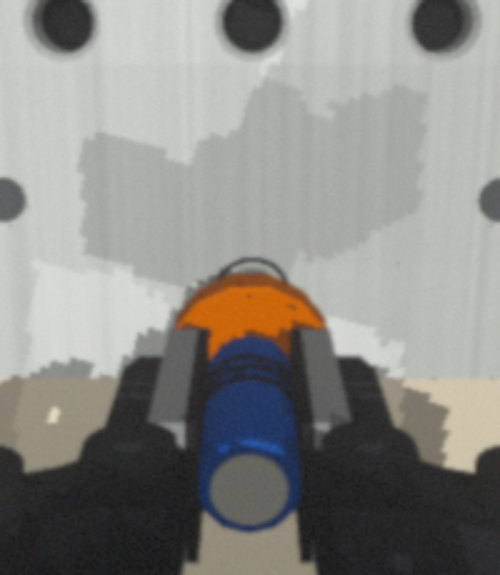

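The probe is in the well: the ring is over the mouth and it stands upright. The negative Fz is the drag reversing after the arm overshot slightly and came back. I'll take slow small steps from here and feel for the bottom.

```bash
cat > s.py <<'E'
from h import *
T=.0957
def F(n=3):
    a=[]
    for i in range(n): robot.dwell(.02); a.append(robot.current_ft_force())
    return np.mean(a,0)
L=[]; d=.0425; base=None
while d<.0640:
    d+=.0005
    c=robot.line_to([W[0],W[1],.097+T-d],speed=.005,contact_N=9 if base is not None else None); fz=F()[2]
    L.append((round(d*1e3,1),round((.097+T-robot.current_tool_pos()[2])*1e3,2),round(fz,1)))
    if d>.0449 and base is None: base=np.median([l[2] for l in L[-4:]])
    if c or (base is not None and fz-base>6.5): print('stop',c); break
print(base,L,robot.current_time_s(),robot.current_grip_width())
E
python3 s.py
```

```text
stop False
-0.09999999999999999 [(43.0, np.float64(42.54), np.float64(2.6)), (43.5, np.float64(43.44), np.float64(2.1)), (44.0, np.float64(44.26), np.float64(-0.7)), (44.5, np.float64(44.54), np.float64(-0.3)), (45.0, np.float64(45.04), np.float64(0.1)), (45.5, np.float64(45.57), np.float64(0.3)), (46.0, np.float64(46.06), np.float64(1.0)), (46.5, np.float64(46.54), np.float64(1.2)), (47.0, np.float64(47.19), np.float64(0.2)), (47.5, np.float64(47.64), np.float64(-0.7)), (48.0, np.float64(47.82), np.float64(2.1)), (48.5, np.float64(48.4), np.float64(3.4)), (49.0, np.float64(49.23), np.float64(1.1)), (49.5, np.float64(49.82), np.float64(-0.8)), (50.0, np.float64(49.97), np.float64(1.4)), (50.5, np.float64(50.49), np.float64(1.9)), (51.0, np.float64(50.99), np.float64(3.0)), (51.5, np.float64(51.78), np.float64(-0.5)), (52.0, np.float64(52.04), np.float64(1.0)), (52.5, np.float64(52.53), np.float64(1.1)), (53.0, np.float64(53.05), np.float64(1.1)), (53.5, np.float64(53.51), np.float64(2.3)), (54.0, np.float64(54.13), np.float64(1.3)), (54.5, np.float64(54.59), np.float64(1.5)), (55.0, np.float64(54.77), np.float64(4.6)), (55.5, np.float64(55.32), np.float64(4.8)), (56.0, np.float64(55.71), np.float64(5.9)), (56.5, np.float64(55.84), np.float64(8.9))] 23.8167 0.014469071707384302
```

It's at the bottom at about 55.8 mm, where the commanded depth moves on but the probe doesn't. I'll press a little more to make sure step 2 is met, dwell, then release.

```bash
cat > s2.py <<'E'
from h import *
from s import F
E
sed -n '1,8p' s.py > fs.py
cat > s2.py <<'E'
from fs import *
d=.0565
while d<.0585:
    fz=F(5)[2]; print(round(d*1e3,1),(.097+T-robot.current_tool_pos()[2])*1e3,fz)
    if fz>11.5: break
    d+=.0003; robot.line_to([W[0],W[1],.097+T-d],speed=.005)
robot.dwell(.4); print('held',F(5),robot.current_time_s())
E
python3 s2.py
```

```text
Traceback (most recent call last):
  File "s2.py", line 1, in <module>
    from fs import *
  File "fs.py", line 8
    while d<.0640:
                  ^
IndentationError: expected an indented block after 'while' statement on line 8
```

```bash
sed -i '7,$d' fs.py; python3 s2.py
```

```text
56.5 55.831362289859996 8.878768734645684
56.8 55.88058082061337 10.694712486560237
57.1 55.94036381815698 12.421605222829452
held [ 0.1248209  -2.10282867 12.87647677] 25.05
```

```bash
cat > r.py <<'E'
from fs import *
robot.line_to([W[0],W[1],.097+T-.0575],speed=.005); robot.dwell(.3); print('held',F(5),robot.current_tool_pos()[2])
z=robot.current_tool_pos()[2]
fingers.move_gripper(.022,20); robot.dwell(.2); b=F(5); print('open',robot.current_grip_width(),b,robot.current_tool_pos())
z=.135
for z in np.arange(.148,.108,-.002):
    c=robot.line_to([W[0],W[1],z],speed=.012,contact_N=9); fz=F()[2]-b[2]; print(round(z,4),round(robot.current_tool_pos()[2],4),round(fz,1),c)
    if c or fz>8: break
print(robot.current_time_s())
f=grab('wrist'); save('ring.png',cv2.resize(f['img'][100:330,220:420],None,fx=2.5,fy=2.5))
E
python3 r.py
```

```text
held [ 0.62385372 -1.66393928 12.52061379] 0.13642920771259198
open 0.02233216174487026 [0.29000449 0.22541419 0.09634222] [0.56769629 0.09322345 0.13486525]
0.148 0.1479 0.0 False
0.146 0.1459 -0.2 False
0.144 0.1439 -0.5 False
0.142 0.1419 -0.4 False
0.14 0.1399 -0.0 False
0.138 0.138 -0.5 False
0.136 0.136 -0.4 False
0.134 0.1339 -0.3 False
0.132 0.132 0.8 False
0.13 0.1299 1.6 False
0.128 0.1279 1.0 False
0.126 0.1259 1.1 False
0.124 0.1239 0.9 False
0.122 0.1219 0.1 False
0.12 0.1199 0.4 False
0.118 0.1179 0.3 False
0.116 0.1162 4.7 True
33.2833
```

Contact came at TCP z 0.1162, so the fingertips are at about 0.105, which is where the ring's top should be when it lies on the block. I'll press to about 10 N, then look.

```bash
cat > r2.py <<'E'
from fs import *
z=.116
for k in range(8):
    fz=F(4)[2]; print(round(z,4),round(robot.current_tool_pos()[2],4),round(fz,1))
    if fz>9: break
    z-=.0005; robot.line_to([W[0],W[1],z],speed=.008)
robot.line_to([W[0],W[1],.128],speed=.04); fingers.move_gripper(.045)
robot.line_to([W[0],W[1],.25],speed=.1); robot.move_to([W[0]-.03,W[1]-.01,.25],ori(YW))
f=grab('wrist'); P=cloud(f); x,y,zz=np.moveaxis(P,-1,0); h=np.hypot(x-W[0],y-W[1])
im=f['img'].astype(int); org=(im[...,0]>150)&(im[...,2]<70)&(im[...,1]<140)&(h<.03); q=P[org&(f['depth']>0)]
print('orange',len(q),np.round(np.median(q,0),4),np.percentile(q[:,2],[5,50,95]))
q=P[(h<.012)&(zz>.125)]; print('head top',len(q),np.percentile(q[:,2],[50,90,98]),q[q[:,2]>np.percentile(q[:,2],90)-.004].mean(0))
print(robot.current_time_s(),robot.current_ft_force())
u,v=map(int,proj(f,W)); save('end.png',cv2.resize(f['img'][max(v-80,0):v+80,max(u-100,0):u+100],None,fx=2.5,fy=2.5))
g=grab('side'); u,v=map(int,proj(g,W)); save('ends.png',cv2.resize(g['img'][v-50:v+40,u-60:u+60],None,fx=5,fy=5,interpolation=cv2.INTER_CUBIC))
E
python3 r2.py
```

```text
0.116 0.1162 5.0
0.1155 0.1161 8.8
0.115 0.1161 13.0
orange 624 [0.5725 0.096  0.1043] [0.10324762 0.10434845 0.10561934]
head top 598 [0.16331048 0.16457052 0.16518467] [0.56689225 0.09269168 0.16359149]
36.5333 [0.47727195 0.80567577 0.14747136]
```

View pics/end.png

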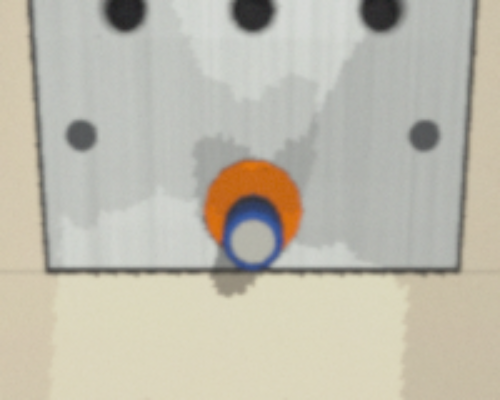

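View pics/ends.png

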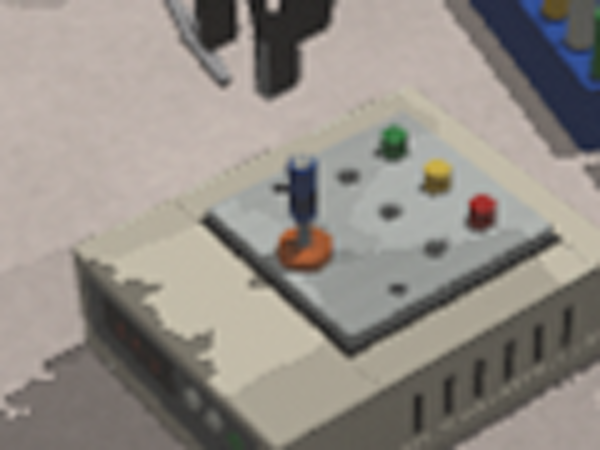

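The ring lies on the block and the probe stands upright. But the camera puts the head's top at about 0.164, where arm height at bottoming implies about 0.160. Either the probe slipped in the grip at the clip or it sprang back. I'll press gently on the head with closed fingers to find out.

```bash
cat > t.py <<'E'
from fs import *
robot.line_to([.5675,.093,.25],ori(YW)); fingers.move_gripper(0.0,20); robot.line_to([.5675,.093,.183],speed=.08); robot.dwell(.3); b=F(6)[2]
c=robot.line_to([.5675,.093,.165],speed=.01,contact_N=3); z=robot.current_tool_pos()[2]; print(c,z,'tips',z-robot.tip_extent)
for k in range(16):
    fz=F(4)[2]-b; print(round(z,4),round(robot.current_tool_pos()[2],5),round(fz,1))
    if fz>11 or not c: break
    z-=.0004; robot.line_to([.5675,.093,z],speed=.006)
print(robot.current_time_s())
E
python3 t.py
```

```text
True 0.17442227863515233 tips 0.16342227863515232
0.1744 0.17437 1.2
0.174 0.17418 3.9
0.1736 0.1737 4.7
0.1732 0.17326 4.5
0.1728 0.17278 3.6
0.1724 0.17239 4.2
0.172 0.17225 5.7
0.1716 0.17192 6.1
0.1712 0.17181 8.0
0.1708 0.17164 9.4
0.1704 0.17144 10.0
0.17 0.17131 11.8
43.3333
```

Pressing moved the head down about 3 mm, to a firm stop that matches the depth felt before. So the opening pads had carried the probe up on release, and it's now seated again. I'll retreat straight up and check that it stays down and the ring still lies flat.

```bash
cat > u.py <<'E'
from fs import *
robot.line_to([.5675,.093,.20],speed=.04); robot.line_to([.5675,.093,.25],speed=.1); fingers.move_gripper(.045); robot.move_to([W[0]-.03,W[1]-.01,.25],ori(YW))
f=grab('wrist'); P=cloud(f); x,y,zz=np.moveaxis(P,-1,0); h=np.hypot(x-W[0],y-W[1])
im=f['img'].astype(int); org=(im[...,0]>150)&(im[...,2]<70)&(im[...,1]<140)&(h<.03); q=P[org&(f['depth']>0)]
print('orange',len(q),np.percentile(q[:,2],[5,50,95]))
q=P[(h<.012)&(zz>.125)]; print('head top',len(q),np.percentile(q[:,2],[50,90,98]))
print(robot.current_time_s())
E
python3 u.py
```

```text
orange 612 [0.10425465 0.10531911 0.10648522]
head top 576 [0.1603542  0.16160625 0.16239194]
45.6833
```

```bash
cat > v.py <<'E'
from fs import *
for k in range(2):
    f=grab('wrist'); P=cloud(f); x,y,zz=np.moveaxis(P,-1,0); h=np.hypot(x-W[0],y-W[1])
    im=f['img'].astype(int); ok=f['depth']>0; org=(im[...,0]>150)&(im[...,2]<70)&(im[...,1]<140)&(h<.03)&ok
    face=ok&(h>.022)&(h<.05)&(zz>.092)&(zz<.101); q=P[org&(zz>.1)]
    print('ring-face',np.median(q[:,2])-np.median(zz[face]),'face',np.median(zz[face]),'head',np.median(zz[(h<.012)&(zz>.125)&ok]),robot.current_time_s(),robot.current_ft_force())
E
python3 v.py
```

```text
ring-face 0.009051973373183059 face 0.0963164116903178 head 0.1604175281427213 45.7333 [-0.04802574  0.17970947  0.38945142]
ring-face 0.009031419027250354 face 0.09633426178395343 head 0.16041153579638776 45.7833 [-0.41525562  0.18975647  0.98388321]
```

```bash
python3 -c "
from plant import *
sign_off(); print(robot.current_time_s())"
```

```text
the job is handed in; nothing more can be done
the job is handed in; nothing more can be done
```

I handed the job in at about 46 s on the robot's clock (limit 56 s). The probe is standing on the bottom of the thermometer well with its ring down, as far as my checks show. sign_off gives no verdict.

- **Insertion:** I took the blue-headed probe from the rack and pushed it through the clip. The firm bottom came at about 56 mm. I pressed it there with about 12.5 N at the wrist, which includes the stem's drag, so the tip force itself was lower. The 4 N that step 2 needs was not measured directly.
- **Ring:** I slid the ring down with the open fingers and pressed it onto the block with about 13 N at the wrist.
- **Correction:** After release the head stood about 3 mm too high, probably because the opening pads had carried the probe up. I pressed the head down again with closed fingers, up to 11.8 N, to a firm stop at the same depth as before.

**Last checks:**
- **Probe depth:** the camera put the head's top at 0.1604 m, against 0.1603 m when pressed on the bottom. The probe looked upright in the pictures taken before the re-press.
- **Ring height:** its top read 9.0 mm above the block's face, where 8 mm would be flush. So the ring may be about 1 mm off the face, inside the 2 mm allowed but not exactly flush. An earlier reading, before the re-press, was about 8 mm.
- **Not confirmed:** I did not measure the force the sprung foot holds after release (more than 1 N is needed). I also did not measure the other things' positions at the end, though no unexpected contact was felt.

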